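Make up two grinding kits

ROBOT

A 7-joint arm with a two-finger parallel gripper is mounted at the origin on the work surface. World frame = base frame: x ahead of the robot, y to its left, z up, the work surface at z = 0. Lengths are in m, angles in rad, forces in N, time in s.
With the tool pointing down it reaches from about 0.4 to 0.75 m from the base axis. Payload 19.5 kg.
Tool frame: the origin (TCP) lies midway between the tips of the shut fingers; the grasp point (between the pads) lies 19 mm behind it; z points along the fingers, y is the line along which they close (so a half turn about z gives the same grasp; the last joint's range is limited). The gripper opens to 85 mm and grips with 20 to 120 N. Pads are 22 mm wide; open, the fingers measure 114 mm over their backs; the gripper's body (76 mm by 85 mm) begins 54 mm behind the grasp point. The pads swing forward as they close: fully open they stand 13 mm farther back than shut.
Start: joints at [-1.181, 0.707, -0.028, 1.485, 0.022, 0.951, -0.075], TCP at [0.241, 0.522, 0.231] pointing down, gripper open.
Joint ranges: [-2.71, 2.71], [-0.32, 2.16], [-1.57, 1.52], [0, 2.45], [-1.46, 4.6], [0, 2.02], [-2.83, 2.83]. Speed limits (rad/s): [1.89, 1.89, 2.57, 2.57, 3.01, 3.01, 3.01].

INTERFACE

Orientations are given as a 3x3 rotation matrix whose columns are the frame's x, y, z axes.
In Python, from bench import ctrl gives the robot as it stands. The module is installed in compiled form; this text tells all that it offers.
- The arm moves only by the tool jog_arm, never from a script. Its argument "targets" is a list of rows, each an object with "dp": the shift along the tool's x, y, z scaled (see below), a list of three; "turn": the turn about the tool's z scaled (see below). In form: [{"dp": [dx, dy, dz], "turn": turn}, ...]. A call has 1 to 5 rows; each row shifts and turns the commanded pose from where the row before left it, along the tool's axes as they then stand; what a row does not reach is not made up. The controller multiplies each number of a shift by 0.02 m and each number of a turn by 0.15 rad. A row lasts 1/10 s, in which the tool goes at most 50 mm and 8.59 degrees, less where a joint would pass 70% of its speed; a pose out of reach is approached as far as the arm can. A call with a number of a shift or a turn outside -1 to 1 is refused whole. A call with a gripper value outside its range is refused whole. "hand" is the opening, from 0 (shut) to 1 (fully open), set as the call begins (left out, the last holds). The fingers move at their own pace and stop on an object; "force" is the grip in N (left out, the last holds). Time passes only in rows, so rows that do not move let the fingers close. It gives the time, the measured TCP pose, the force, the opening and the grip force at its end, in the units of the state.
- ctrl.get_obs(): the state, without advancing time (a new reading comes with each control period).
- ctrl.grab_frame(name): name is "scene" or "top" or "wrist"; returns (picture, depth): 480x640x3 uint8, blue, green, red; 480x640 float32, m along the optical axis (not along the pixel's ray), 0 where there is no reading.
- ctrl.camera_params(name): a dict with "camera_matrix" (3x3 intrinsics, pixels), "k1" (the pictures are not rectified: a ray, as slopes to the right and down, at radius r is drawn at 1 + k1 r^2 times it, then the intrinsics apply), "rvec" (rotation vector, rad) and "tvec" (3), from world to camera coordinates, as OpenCV has them; the wrist camera has in their place "T_tool_cam" (4x4, takes a point from camera to tool coordinates, whose origin is the TCP and whose axes are the flange's). Camera axes: x right, y down, z forward; pixel columns grow to the right and rows downward; lengths in m; the calibration is good to about 2 mm. A picture is of the moment at which its call begins: read the wrist's pose just before it. camera_params takes no time and is no camera call.
- ctrl.finish_job(): hands the job in; it is judged then, once.
The state is a dict: "clock": time; "joints": joint angles; "joint_vel": joint speeds; "tau": joint torques, N m; "position": TCP position; "orientation": TCP orientation; "ft_force": force on the tool from outside, world axes, zero at the start; "wrist_torque": the same for the moment, N m; "gripper_width": finger opening in m; "grasp_force": force on a finger pad.
Only numpy, scipy, OpenCV 4.12 (cv2) and the standard library are available. Lean on these libraries where they do the work, as an engineer would, in place of code of your own. Each camera call takes 0.05 s, during which the arm holds its last target. There are 200 camera calls.

TASK

Make up the two grinding kits from the stock between the kit boards, one part centred on each black round mark: the cone stone, the wide flange and the hex nut on the board with the tapered spindle, the drum stone and the narrow flange on the board with the straight spindle; it does not matter which of a board's marks a part takes. Set every part down flat, the cone on its wide end as it stands now, and never let a stone tip over, for they are brittle. Leave the spare square nut and the jar where they are.

Things in the scene. Friction and masses are not known exactly. Their poses are not given: they have to be found in the camera images.
- cone_mid (a point): Purple-grey abrasive cone stone standing on its wide end: 48 mm across at the foot, 30 mm at the top, 39 mm at half height, 56 mm high. The point is its centre, 28 mm above its foot; z up.
- drum_mid (a point): Purple-grey abrasive drum stone, a straight cylinder standing on end: 40 mm across, 44 mm high, dark bore in its top. The point is its centre, 22 mm above its foot; z up.
- wide_flange_mid (a point): Wide round steel clamping flange, a disc 56 mm across, 18 mm high. The point is its centre, 9 mm above its underside, z up; it starts lying flat on the bench.
- narrow_flange_mid (a point): Narrow round steel clamping flange, a disc 36 mm across, 18 mm high. The point is its centre, 9 mm above its underside, z up; it starts lying flat on the bench.
- hex_nut_mid (a point): Six-sided steel nut, 34 mm across flats, 18 mm high. The point is its centre, 9 mm above its underside, z up; it starts lying flat on the bench. Two of its flats face along its own +x and -x, the others every 60 degrees from there; it lies at any yaw.
- square_nut_mid (a point): Four-sided steel nut, a spare that belongs to neither kit and stays where it is: 34 by 34 mm, 18 mm high. The point is its centre, 9 mm above its underside, z up; it starts lying flat on the bench.
- taper_board: Fixed plywood board 250 (x) by 150 mm (y), 12 mm thick, no rim, left or right of the stock. Origin: centre of its underside; x points away from the robot within 0.1 rad. Along y = +52 mm lies a fixed 200 mm steel spindle, top 42 mm above the bench, tapering from 28 mm to a 6 mm tip. Three flat black round marks, 64 mm wide, centres at y = -28 mm, x = -80, 0 and +80 mm.
- straight_board: Fixed plywood board 250 (x) by 150 mm (y), 12 mm thick, no rim, left or right of the stock. Origin: centre of its underside; x points away from the robot within 0.1 rad. Along y = +52 mm lies a fixed 200 mm steel spindle, top 42 mm above the bench, straight, 18 mm thick, with a 28 mm head and a 12 mm end. Two flat black round marks, 64 mm wide, centres at y = -28 mm, x = -45 and +45 mm.
- jar_mid (a point): Bystander: closed amber glass jar, 64 mm across, 50 mm high, beyond the stock. The point is its centre, 25 mm up.
Not all that is in view belongs to the job. What is shaped like the part that bears cone_mid but green is not meant. What is shaped like the part that bears drum_mid but orange is not meant.

How it is judged:
At the end, for the whole second after the job is handed in: Every kit part stands or lies flat (within 0.1 rad) and at rest on a mark of its own board, within 12 mm of the mark's centre along and across the board and 4 mm of resting height; the square nut is within 20 mm of its start (y of cone_mid in the frame of taper_board between -0.04 and -0.016 m and z of cone_mid in the frame of taper_board between 0.036 and 0.044 m and (x of cone_mid in the frame of taper_board between -0.092 and -0.068 m or x of cone_mid in the frame of taper_board between -0.012 and 0.012 m or x of cone_mid in the frame of taper_board between 0.068 and 0.092 m) and angle between each of cone_mid, wide_flange_mid, hex_nut_mid, drum_mid, narrow_flange_mid's own z axis and vertical below 0.1 rad and linear speed of each of cone, wide_flange, hex_nut, drum, narrow_flange below 0.02 m/s and angular speed of each of cone, wide_flange, hex_nut, drum, narrow_flange below 0.2 rad/s and y of wide_flange_mid in the frame of taper_board between -0.04 and -0.016 m and z of wide_flange_mid in the frame of taper_board between 0.017 and 0.025 m and (x of wide_flange_mid in the frame of taper_board between -0.092 and -0.068 m or x of wide_flange_mid in the frame of taper_board between -0.012 and 0.012 m or x of wide_flange_mid in the frame of taper_board between 0.068 and 0.092 m) and y of hex_nut_mid in the frame of taper_board between -0.04 and -0.016 m and z of hex_nut_mid in the frame of taper_board between 0.017 and 0.025 m and (x of hex_nut_mid in the frame of taper_board between -0.092 and -0.068 m or x of hex_nut_mid in the frame of taper_board between -0.012 and 0.012 m or x of hex_nut_mid in the frame of taper_board between 0.068 and 0.092 m) and y of drum_mid in the frame of straight_board between -0.04 and -0.016 m and z of drum_mid in the frame of straight_board between 0.03 and 0.038 m and (x of drum_mid in the frame of straight_board between -0.057 and -0.033 m or x of drum_mid in the frame of straight_board between 0.033 and 0.057 m) and y of narrow_flange_mid in the frame of straight_board between -0.04 and -0.016 m and z of narrow_flange_mid in the frame of straight_board between 0.017 and 0.025 m and (x of narrow_flange_mid in the frame of straight_board between -0.057 and -0.033 m or x of narrow_flange_mid in the frame of straight_board between 0.033 and 0.057 m) and distance of square_nut_mid from where it was at the start of the episode below 0.02 m); the robot touches nothing.
It fails at once if a stone tipped over (more than 0.7 rad) (angle between any of cone_mid, drum_mid's own z axis and vertical above 0.7 rad).
It fails at once if the jar was moved more than 25 mm (distance of jar_mid from where it was at the start of the episode above 0.025 m).
It fails at once if the spare square nut was lifted or moved more than 20 mm (distance of square_nut_mid from where it was at the start of the episode above 0.02 m).
It also fails if it takes over 112 s, if anything falls off the work surface, if the arm or the gripper's body presses on something with over 40 N, if the wrist force passes 120 N, or if a joint passes its speed limit or range.

## Working session

There is one attempt and no reset: what is moved stays moved. The work goes in short steps, Python scripts to look and compute and a tool call to move; the robot and the scene stay as the last step left them, time stands still between calls to the robot, and variables do not carry over. Pictures are saved under pics/ and viewed, at most 14 in all, crops included, and the job is handed in when it is done.

Besides the shell and the picture viewer there is one more tool, called after "Request:" as a command line: name --argument value ..., lists and objects as JSON in quotes. jog_arm: Moves the arm, as the interface text tells. Shifts and turns lie within -1 to 1; 1 stands for 0.02 m of shift or 0.15 rad of turn. Its arguments: {"type":"object","properties":{"targets":{"type":"array"},"hand":{"type":"number"},"force":{"type":"number"}},"required":["targets"]}

```bash
mkdir -p pics; cat > h.py <<'E'
import numpy as np, cv2
from bench import ctrl
def cam(name):
    p=ctrl.camera_params(name); K=np.array(p["camera_matrix"],float); k1=float(p["k1"])
    if name=="wrist":
        o=ctrl.get_obs(); T=np.eye(4); T[:3,:3]=np.array(o["orientation"]); T[:3,3]=o["position"]
        M=T@np.array(p["T_tool_cam"])
    else:
        R,_=cv2.Rodrigues(np.array(p["rvec"],float)); M=np.eye(4); M[:3,:3]=R.T; M[:3,3]=-R.T@np.array(p["tvec"],float).ravel()
    return K,k1,M
def grab(name):
    c=cam(name); im,d=ctrl.grab_frame(name); return im,d,c
def rays(uv,c):
    K,k1,M=c; uv=np.asarray(uv,float).reshape(-1,1,2)
    n=cv2.undistortPoints(uv,K,np.array([k1,0,0,0,0.]))[:,0]
    return np.c_[n,np.ones(len(n))]
def onplane(uv,z,c):
    r=rays(uv,c)@c[2][:3,:3].T; o=c[2][:3,3]; return o+r*((z-o[2])/r[:,2])[:,None]
def cloud(d,c):
    v,u=np.mgrid[0:480,0:640]; r=rays(np.c_[u.ravel(),v.ravel()],c)*d.reshape(-1,1)
    return (r@c[2][:3,:3].T+c[2][:3,3]).reshape(480,640,3)
E
python3 - <<'E'
from h import *
np.set_printoptions(precision=3,suppress=True)
for n in("top","scene"):
    im,d,c=grab(n); cv2.imwrite(f"pics/{n}0.png",im); np.savez(f"{n}0.npz",im=im,d=d,K=c[0],k1=c[1],M=c[2]); print(n,c[2])
o=ctrl.get_obs(); print(o)
print(ctrl.camera_params("wrist")["T_tool_cam"])
E
```

```text
top [[-0.023 -0.982  0.187  0.365]
 [-1.     0.023 -0.002  0.02 ]
 [-0.002 -0.187 -0.982  1.009]
 [ 0.     0.     0.     1.   ]]
scene [[ 0.45   0.542 -0.71   1.117]
 [ 0.893 -0.269  0.361 -0.277]
 [ 0.004 -0.796 -0.605  0.529]
 [ 0.     0.     0.     1.   ]]
{'clock': 0.1, 'joints': array([-1.181,  0.707, -0.028,  1.485,  0.022,  0.951, -0.075]), 'joint_vel': array([-0.001, -0.001, -0.   ,  0.   ,  0.001, -0.   ,  0.   ]), 'tau': array([  0.   , -88.43 ,   1.237, -23.646,   0.017,   0.005,   0.   ]), 'position': array([0.241, 0.522, 0.231]), 'orientation': array([[-0.908,  0.419, -0.   ],
       [ 0.419,  0.908, -0.001],
       [-0.   , -0.001, -1.   ]]), 'ft_force': array([ 0.651, -0.655,  0.447]), 'wrist_torque': array([ 0.007, -0.028, -0.019]), 'grasp_force': 0.0, 'gripper_width': 0.08546975550464801}
[[-0.001 -0.954 -0.299  0.077]
 [ 1.    -0.001 -0.001 -0.001]
 [ 0.001 -0.299  0.954 -0.144]
 [ 0.     0.     0.     1.   ]]
```

View pics/top0.png

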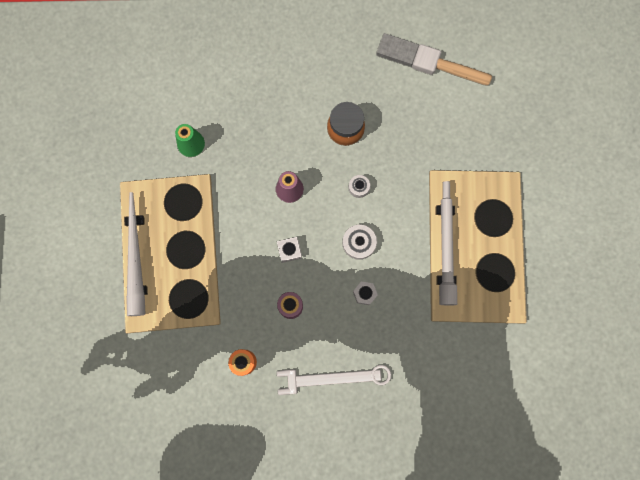

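View pics/scene0.png

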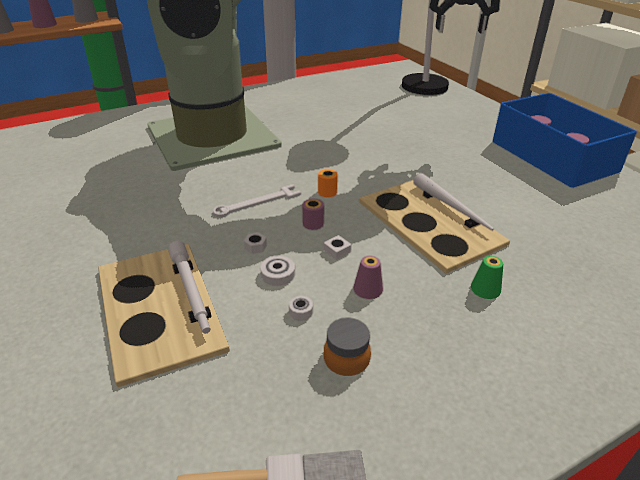

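The top view shows these parts and lookalikes:
- **Stones:** the purple cone is at (289,186), not the green one at (187,138). The purple drum is at (290,305), not the orange one at (241,362).
- **Flanges:** the wide one is at (360,240) and the narrow one at (359,185).
- **Nuts:** the hex is at (365,293). The square spare at (289,248) stays.
- **Jar:** (346,122).
- **Boards:** the tapered board is on the left, with marks at (183,202), (186,250) and (188,299). The straight board is on the right, with marks at (494,218) and (495,272).

```bash
cat > m.py <<'E'
from h import *
np.set_printoptions(precision=4,suppress=True)
def load(n="top0"):
    f=np.load(n+".npz"); return f["im"],f["d"],(f["K"],float(f["k1"]),f["M"])
def marks(im,c):
    g=im.max(2); out={}
    for n,uv in dict(T_far=(183,202),T_mid=(186,250),T_near=(188,299),S_far=(494,218),S_near=(495,272)).items():
        u,v=uv; m=np.zeros_like(g); m[v-26:v+27,u-26:u+27]=(g[v-26:v+27,u-26:u+27]<50)
        cs,_=cv2.findContours(m,0,1); k=max(cs,key=cv2.contourArea)
        p=onplane(k.reshape(-1,2),.012,c)[:,:2].astype(np.float32); (x,y),r=cv2.minEnclosingCircle(p); e=cv2.fitEllipse(p*1000)
        out[n]=np.array(e[0])/1000; print(n,out[n],"mec",x,y,r,e[1])
    return out
def parts(d,c,L):
    P=cloud(d,c); 
    for n,(u,v,h) in L.items():
        w=30; q=P[v-w:v+w,u-w:u+w]; 
        m=(np.abs(q[...,2]-h)<.006).astype(np.uint8)
        nl,lab,st,ce=cv2.connectedComponentsWithStats(m); 
        i=min([j for j in range(1,nl) if st[j,4]>20],key=lambda j:np.hypot(*(ce[j]-w)))
        s=q[lab==i]; (x,y),r=cv2.minEnclosingCircle(s[:,:2].astype(np.float32)); 
        print(n,"mec",np.array([x,y,2*r]),"bbox",(s.max(0)+s.min(0))[:2]/2,np.ptp(s[:,:2],axis=0),"z",np.median(s[:,2]),len(s), "minrect",cv2.minAreaRect((s[:,:2]*1000).astype(np.float32)))
START=dict(cone=(289,181,.056),drum=(290,303,.044),wide=(360,240,.018),narrow=(359,185,.018),hex=(365,293,.018),square=(289,248,.018),jar=(346,118,.05),green=(184,132,.056),orange=(241,362,.044))
E
python3 - <<'E'
from m import *
im,d,c=load(); marks(im,c); parts(d,c,START)
cv2.imwrite("pics/crop0.png",cv2.resize(im[150:330,250:410],None,fx=3.3,fy=3.3,interpolation=2))
E
```

```text
T_far [0.6212 0.2304] mec 0.6210654973983765 0.23026953637599945 0.030636189505457878 (58.74976348876953, 59.09724044799805)
T_mid [0.5414 0.2247] mec 0.5414431095123291 0.2245289385318756 0.03047364577651024 (58.84635543823242, 58.999359130859375)
T_near [0.4611 0.2187] mec 0.4610450565814972 0.2188769429922104 0.030946891754865646 (59.75017166137695, 60.23611831665039)
S_far [ 0.5826 -0.2796] mec 0.5824517011642456 -0.27969425916671753 0.030381880700588226 (58.815185546875, 59.19818878173828)
S_near [ 0.4922 -0.2752] mec 0.492152601480484 -0.27521926164627075 0.030799763277173042 (58.93458557128906, 60.334285736083984)
cone mec [0.6421 0.0544 0.0324] bbox [0.6418 0.0545] [0.0315 0.0319] z 0.05674496981078164 306 minrect ((641.527587890625, 54.3267822265625), (30.145906448364258, 30.129676818847656), 50.20368576049805)
drum mec [0.4459 0.0559 0.0399] bbox [0.4458 0.0557] [0.0387 0.0388] z 0.04491757186067902 511 minrect ((446.083984375, 55.898704528808594), (38.5564079284668, 38.8801383972168), 7.286938190460205)
wide mec [ 0.5483 -0.0582  0.0568] bbox [ 0.5485 -0.0578] [0.056 0.055
[... 680 characters left out ...]
625, 56.51327896118164), (34.752174377441406, 33.800113677978516), 12.489364624023438)
jar mec [ 0.746  -0.0424  0.0575] bbox [ 0.7459 -0.0424] [0.057  0.0543] z 0.05060318898952121 912 minrect ((745.8770141601562, -42.32450485229492), (53.951873779296875, 56.93513107299805), 88.2425765991211)
green mec [0.7247 0.2205 0.0323] bbox [0.7246 0.2202] [0.0314 0.0307] z 0.056715285470964494 299 minrect ((724.939453125, 220.15411376953125), (30.134239196777344, 31.11929702758789), 27.750930786132812)
orange mec [0.3603 0.1308 0.0399] bbox [0.36   0.1309] [0.0389 0.0391] z 0.04502652103486354 542 minrect ((360.005859375, 130.77256774902344), (38.97303009033203, 38.18348693847656), 46.20881652832031)
```

View pics/crop0.png

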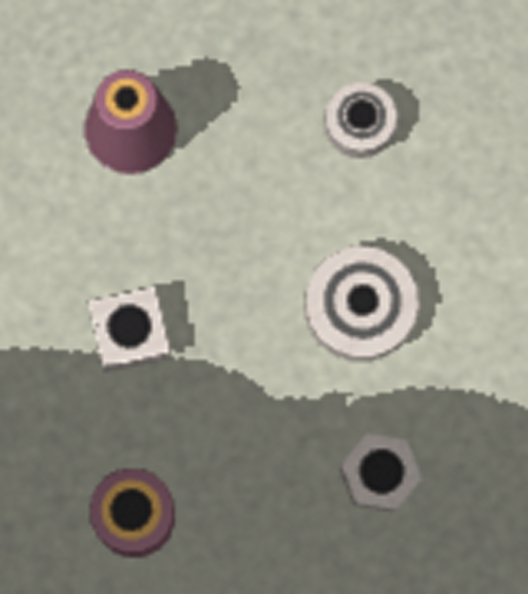

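The crop confirms the picks: purple cone at the upper left, narrow flange at the upper right, square nut at the mid left, wide flange at the mid right, drum at the lower left and hex at the lower right. The measured sizes and heights match the description, and the mark spacings of 80 and 90 mm are right. First I turn the tool so that its y lies along world x.

Request:
jog_arm --targets '[{"dp":[0,0,0],"turn":1},{"dp":[0,0,0],"turn":1},{"dp":[0,0,0],"turn":1},{"dp":[0,0,0],"turn":1},{"dp":[0,0,0],"turn":1}]' --hand 1 --force 50

```text
clock: 0.6
position: [0.2405, 0.5221, 0.231]
orientation: [[-0.374, 0.928, -0.0], [0.928, 0.374, -0.001], [-0.0, -0.0, -1.0]]
ft_force: [-0.2, -0.0, -0.6]
gripper_width: 0.0853
grasp_force: 0.0
```

Request:
jog_arm --targets '[{"dp":[0,0,0],"turn":1},{"dp":[0,0,0],"turn":1},{"dp":[0,0,0],"turn":0.59},{"dp":[0,1,0],"turn":0},{"dp":[0,1,0],"turn":0}]'

```text
clock: 1.1
position: [0.2806, 0.5223, 0.2311]
orientation: [[-0.001, 1.0, -0.0], [1.0, 0.001, -0.001], [-0.001, -0.0, -1.0]]
ft_force: [1.1, 0.0, -0.5]
gripper_width: 0.0852
grasp_force: 0.0
```

Request:
jog_arm --targets '[{"dp":[-1,1,0],"turn":0},{"dp":[-1,1,0],"turn":0},{"dp":[-1,1,0],"turn":0},{"dp":[-1,1,0],"turn":0},{"dp":[-1,1,0],"turn":0}]'

```text
clock: 1.6
position: [0.3813, 0.4213, 0.2311]
orientation: [[-0.001, 1.0, -0.0], [1.0, 0.001, -0.0], [-0.0, -0.0, -1.0]]
ft_force: [0.5, -0.5, 0.9]
gripper_width: 0.0852
grasp_force: 0.0
```

Request:
jog_arm --targets '[{"dp":[-1,0.83,0.2],"turn":0},{"dp":[-1,0.83,0.2],"turn":0},{"dp":[-1,0.83,0.2],"turn":0},{"dp":[-1,0.83,0.2],"turn":0},{"dp":[-1,0.83,0.2],"turn":0}]'

```text
clock: 2.1
position: [0.4642, 0.3214, 0.2109]
orientation: [[-0.001, 1.0, -0.0], [1.0, 0.001, -0.0], [-0.0, -0.0, -1.0]]
ft_force: [0.5, -0.3, -0.9]
gripper_width: 0.0855
grasp_force: 0.0
```

Request:
jog_arm --targets '[{"dp":[-1,0,0.2],"turn":0},{"dp":[-1,0,0.2],"turn":0},{"dp":[-1,0,0.2],"turn":0},{"dp":[-1,0,0.2],"turn":0},{"dp":[-1,0,0.2],"turn":0}]'

```text
clock: 2.6
position: [0.4636, 0.2215, 0.191]
orientation: [[-0.001, 1.0, -0.0], [1.0, 0.001, -0.0], [-0.0, -0.0, -1.0]]
ft_force: [0.8, -1.0, 0.1]
gripper_width: 0.0852
grasp_force: 0.0
```

Request:
jog_arm --targets '[{"dp":[-1,0,0.2],"turn":0},{"dp":[-1,0,0.2],"turn":0},{"dp":[-1,0,0.2],"turn":0},{"dp":[-1,0,0.2],"turn":0},{"dp":[-1,0,0.2],"turn":0}]'

```text
clock: 3.1
position: [0.4637, 0.1215, 0.171]
orientation: [[-0.001, 1.0, -0.0], [1.0, 0.001, -0.0], [-0.0, -0.0, -1.0]]
ft_force: [1.6, 1.1, -1.0]
gripper_width: 0.0855
grasp_force: 0.0
```

Request:
jog_arm --targets '[{"dp":[-1,0,0.2],"turn":0},{"dp":[-1,0,0.2],"turn":0},{"dp":[-1,0,0.2],"turn":0},{"dp":[-1,0,0.2],"turn":0},{"dp":[-1,0,0.2],"turn":0}]'

```text
clock: 3.6
position: [0.4637, 0.0215, 0.151]
orientation: [[-0.0, 1.0, -0.0], [1.0, 0.0, -0.0], [-0.0, -0.0, -1.0]]
ft_force: [-0.2, 0.1, -0.4]
gripper_width: 0.0855
grasp_force: 0.0
```

Request:
jog_arm --targets '[{"dp":[-1,0,0.4],"turn":0},{"dp":[-1,0,0.4],"turn":0},{"dp":[-1,0,0.4],"turn":0},{"dp":[-1,0,0.4],"turn":0},{"dp":[-0.25,0,0.4],"turn":0}]'

```text
clock: 4.1
position: [0.4637, -0.0646, 0.1109]
orientation: [[0.002, 1.0, -0.0], [1.0, -0.002, -0.001], [-0.001, -0.0, -1.0]]
ft_force: [-0.2, 0.6, -0.1]
gripper_width: 0.0855
grasp_force: 0.0
```

Request:
jog_arm --targets '[{"dp":[0,0,0.5],"turn":1},{"dp":[0,0,0.4],"turn":0.27}]' --hand 0.8

```text
clock: 4.3
position: [0.4638, -0.0622, 0.0926]
orientation: [[0.193, 0.981, -0.0], [0.981, -0.193, 0.0], [-0.0, -0.0, -1.0]]
ft_force: [1.0, -0.4, -0.9]
gripper_width: 0.0686
grasp_force: 0.0
```

Request:
jog_arm --targets '[{"dp":[0,0,1],"turn":0},{"dp":[0,0,1],"turn":0},{"dp":[0,0,1],"turn":0},{"dp":[0,0,0.9],"turn":0},{"dp":[0,0,0.5],"turn":0}]'

```text
clock: 4.8
position: [0.4635, -0.062, 0.004]
orientation: [[0.186, 0.982, -0.001], [0.982, -0.186, 0.001], [0.0, -0.001, -1.0]]
ft_force: [-0.8, 0.5, 0.3]
gripper_width: 0.0684
grasp_force: 0.0
```

Request:
jog_arm --targets '[{"dp":[0,0,0],"turn":0},{"dp":[0,0,0],"turn":0},{"dp":[0,0,0],"turn":0},{"dp":[0,0,0],"turn":0},{"dp":[0,0,0],"turn":0}]' --hand 0

```text
clock: 5.3
position: [0.4642, -0.0626, 0.0062]
orientation: [[0.188, 0.982, 0.001], [0.982, -0.188, -0.0], [0.0, 0.001, -1.0]]
ft_force: [-1.7, 2.7, 7.9]
gripper_width: 0.0327
grasp_force: 50.5
```

Request:
jog_arm --targets '[{"dp":[0,0,0],"turn":0},{"dp":[0,0,0],"turn":0}]'

```text
clock: 5.5
position: [0.4642, -0.0626, 0.0062]
orientation: [[0.188, 0.982, 0.001], [0.982, -0.188, -0.0], [0.0, 0.001, -1.0]]
ft_force: [-0.3, 0.9, 9.7]
gripper_width: 0.0326
grasp_force: 50.5
```

Request:
jog_arm --targets '[{"dp":[0,0,-0.5],"turn":0},{"dp":[0,0,-1],"turn":0},{"dp":[0,0,-1],"turn":0},{"dp":[0,0,-1],"turn":0},{"dp":[0,0,-1],"turn":-0.63}]'

```text
clock: 6.0
position: [0.4639, -0.0626, 0.0971]
orientation: [[0.095, 0.995, 0.001], [0.995, -0.095, -0.0], [-0.0, 0.001, -1.0]]
ft_force: [0.4, 0.0, -0.7]
gripper_width: 0.0323
grasp_force: 49.9
```

Request:
jog_arm --targets '[{"dp":[0,0,-0.5],"turn":-0.64},{"dp":[1,0,0],"turn":0},{"dp":[1,0,0],"turn":0},{"dp":[1,0.3,0],"turn":0},{"dp":[1,0.3,0],"turn":0}]'

```text
clock: 6.5
position: [0.476, 0.0181, 0.1064]
orientation: [[-0.0, 1.0, 0.001], [1.0, 0.0, 0.0], [0.0, 0.001, -1.0]]
ft_force: [-0.0, 0.9, -1.4]
gripper_width: 0.0328
grasp_force: 49.9
```

Request:
jog_arm --targets '[{"dp":[1,0.3,0],"turn":0},{"dp":[1,0.3,0],"turn":0},{"dp":[1,0.3,0],"turn":0},{"dp":[1,0.3,0],"turn":0},{"dp":[1,0.3,0],"turn":0}]'

```text
clock: 7.0
position: [0.506, 0.1183, 0.1064]
orientation: [[-0.001, 1.0, 0.001], [1.0, 0.001, 0.0], [0.0, 0.001, -1.0]]
ft_force: [-0.1, -0.5, -0.3]
gripper_width: 0.0328
grasp_force: 49.9
```

Request:
jog_arm --targets '[{"dp":[1,0.3,0],"turn":0},{"dp":[1,0.3,0],"turn":0},{"dp":[1,0.3,0],"turn":0},{"dp":[1,0.3,0],"turn":0},{"dp":[1,0.3,0],"turn":0}]'

```text
clock: 7.5
position: [0.5359, 0.2183, 0.1064]
orientation: [[-0.001, 1.0, 0.0], [1.0, 0.001, 0.0], [0.0, 0.0, -1.0]]
ft_force: [-0.6, -0.6, -0.9]
gripper_width: 0.0329
grasp_force: 49.9
```

Request:
jog_arm --targets '[{"dp":[0.38,0.28,1],"turn":0},{"dp":[0,0,1],"turn":0},{"dp":[0,0,1],"turn":0},{"dp":[0,0,0.9],"turn":0},{"dp":[0,0,0.47],"turn":0}]'

```text
clock: 8.0
position: [0.541, 0.2249, 0.0177]
orientation: [[-0.001, 1.0, -0.001], [1.0, 0.001, -0.0], [-0.0, -0.001, -1.0]]
ft_force: [-8.7, 0.8, 35.9]
gripper_width: 0.0323
grasp_force: 54.7
```

Request:
jog_arm --targets '[{"dp":[0,0,0],"turn":0},{"dp":[0,0,0],"turn":0},{"dp":[0,0,0],"turn":0}]' --hand 0.7

```text
clock: 8.3
position: [0.5417, 0.2251, 0.0188]
orientation: [[-0.001, 1.0, 0.001], [1.0, 0.001, 0.0], [0.0, 0.001, -1.0]]
ft_force: [-0.1, -0.0, -0.1]
gripper_width: 0.0599
grasp_force: 0.0
```

Request:
jog_arm --targets '[{"dp":[0,0,-0.5],"turn":0},{"dp":[0,0,-1],"turn":0},{"dp":[0,0,-1],"turn":0},{"dp":[0,0,-1],"turn":0},{"dp":[0,0,-1],"turn":0}]'

```text
clock: 8.8
position: [0.5414, 0.2249, 0.1098]
orientation: [[-0.0, 1.0, 0.001], [1.0, 0.0, 0.0], [0.0, 0.001, -1.0]]
ft_force: [-0.3, -0.5, 1.0]
gripper_width: 0.0598
grasp_force: 0.0
```

Request:
jog_arm --targets '[{"dp":[-1,0,0],"turn":0},{"dp":[-1,0,0],"turn":0},{"dp":[-1,0,0],"turn":0},{"dp":[-1,0,0],"turn":0},{"dp":[-1,0,0],"turn":0}]' --hand 1

```text
clock: 9.3
position: [0.5415, 0.1241, 0.109]
orientation: [[-0.001, 1.0, 0.001], [1.0, 0.001, 0.0], [0.0, 0.001, -1.0]]
ft_force: [0.3, 0.1, 0.4]
gripper_width: 0.0853
grasp_force: 0.0
```

Request:
jog_arm --targets '[{"dp":[-1,0,0],"turn":0},{"dp":[-1,0,0],"turn":0},{"dp":[-1,0,0],"turn":0},{"dp":[-1,0,0],"turn":0},{"dp":[-1,0,0],"turn":0}]'

```text
clock: 9.8
position: [0.5416, 0.0241, 0.109]
orientation: [[-0.0, 1.0, 0.001], [1.0, 0.0, -0.0], [-0.0, 0.001, -1.0]]
ft_force: [-0.1, -0.5, -0.3]
gripper_width: 0.0853
grasp_force: 0.0
```

Request:
jog_arm --targets '[{"dp":[-1,0.33,0],"turn":0},{"dp":[-1,0,0],"turn":0},{"dp":[-1,0,0.2],"turn":0},{"dp":[-1,0,0.4],"turn":0},{"dp":[-0.15,0,0.8],"turn":0}]'

```text
clock: 10.3
position: [0.5486, -0.0609, 0.0814]
orientation: [[0.002, 1.0, 0.003], [1.0, -0.002, -0.002], [-0.002, 0.003, -1.0]]
ft_force: [0.3, -0.1, -0.6]
gripper_width: 0.0855
grasp_force: 0.0
```

Request:
jog_arm --targets '[{"dp":[0,0,1],"turn":0},{"dp":[0,0,1],"turn":0},{"dp":[0,0,1],"turn":0},{"dp":[0,0,0.5],"turn":0},{"dp":[0,0,0.34],"turn":0}]'

```text
clock: 10.8
position: [0.5482, -0.0582, 0.0032]
orientation: [[-0.0, 1.0, 0.0], [1.0, 0.0, -0.0], [-0.0, 0.0, -1.0]]
ft_force: [0.3, -0.1, 0.6]
gripper_width: 0.0852
grasp_force: 0.0
```

Request:
jog_arm --targets '[{"dp":[0,0,0],"turn":0},{"dp":[0,0,0],"turn":0},{"dp":[0,0,0],"turn":0},{"dp":[0,0,0],"turn":0},{"dp":[0,0,0],"turn":0}]' --hand 0

```text
clock: 11.3
position: [0.5486, -0.0581, 0.0044]
orientation: [[-0.0, 1.0, 0.001], [1.0, 0.0, -0.0], [-0.0, 0.001, -1.0]]
ft_force: [-1.8, 0.8, 11.0]
gripper_width: 0.0539
grasp_force: 50.5
```

Request:
jog_arm --targets '[{"dp":[0,0,-0.5],"turn":0},{"dp":[0,0,-1],"turn":0},{"dp":[0,0,-1],"turn":0},{"dp":[0,0,-1],"turn":0},{"dp":[0,0,-1],"turn":0}]'

```text
clock: 11.8
position: [0.5481, -0.0581, 0.0949]
orientation: [[-0.0, 1.0, 0.001], [1.0, 0.0, -0.0], [-0.0, 0.001, -1.0]]
ft_force: [0.3, 0.3, -2.4]
gripper_width: 0.0537
grasp_force: 53.9
```

Request:
jog_arm --targets '[{"dp":[0.8,0,-0.5],"turn":0},{"dp":[1,-0.4,0],"turn":0},{"dp":[1,-0.4,0],"turn":0},{"dp":[1,-0.4,0],"turn":0},{"dp":[1,-0.4,0],"turn":0}]'

```text
clock: 12.3
position: [0.5157, 0.0387, 0.104]
orientation: [[-0.0, 1.0, 0.001], [1.0, 0.0, 0.0], [0.0, 0.001, -1.0]]
ft_force: [0.1, 0.5, -3.4]
gripper_width: 0.0537
grasp_force: 54.1
```

Request:
jog_arm --targets '[{"dp":[1,-0.4,0],"turn":0},{"dp":[1,-0.4,0],"turn":0},{"dp":[1,-0.4,0],"turn":0},{"dp":[1,-0.4,0],"turn":0},{"dp":[1,-0.4,0],"turn":0}]'

```text
clock: 12.8
position: [0.4757, 0.1388, 0.104]
orientation: [[-0.0, 1.0, 0.001], [1.0, 0.0, 0.0], [0.0, 0.001, -1.0]]
ft_force: [-0.0, 0.8, -3.1]
gripper_width: 0.0536
grasp_force: 54.1
```

Request:
jog_arm --targets '[{"dp":[1,-0.4,0],"turn":0},{"dp":[1,-0.37,0],"turn":0},{"dp":[1,0,0.3],"turn":0},{"dp":[1,0,0.6],"turn":0},{"dp":[0,0,1],"turn":0}]'

```text
clock: 13.3
position: [0.4606, 0.2211, 0.0661]
orientation: [[-0.004, 1.0, 0.002], [1.0, 0.004, 0.003], [0.003, 0.002, -1.0]]
ft_force: [0.3, -0.8, -3.6]
gripper_width: 0.0537
grasp_force: 54.1
```

Request:
jog_arm --targets '[{"dp":[0,0,1],"turn":0},{"dp":[0,0,0.8],"turn":0},{"dp":[0,0,0.4],"turn":0},{"dp":[0,0,0.2],"turn":0},{"dp":[0,0,0.03],"turn":0}]'

```text
clock: 13.8
position: [0.4607, 0.2179, 0.0169]
orientation: [[-0.0, 1.0, 0.0], [1.0, 0.0, 0.0], [0.0, 0.0, -1.0]]
ft_force: [0.7, -0.6, -3.1]
gripper_width: 0.0539
grasp_force: 54.1
```

Request:
jog_arm --targets '[{"dp":[0,0,0],"turn":0},{"dp":[0,0,0],"turn":0},{"dp":[0,0,0],"turn":0}]' --hand 0.82

```text
clock: 14.1
position: [0.4608, 0.218, 0.017]
orientation: [[-0.0, 1.0, 0.001], [1.0, 0.0, 0.0], [0.0, 0.001, -1.0]]
ft_force: [-0.3, 0.8, -0.2]
gripper_width: 0.0703
grasp_force: 0.0
```

Request:
jog_arm --targets '[{"dp":[0,0,-0.5],"turn":0},{"dp":[0,0,-1],"turn":0},{"dp":[0,0,-1],"turn":0},{"dp":[0,0,-1],"turn":0},{"dp":[0,0,-1],"turn":0}]'

```text
clock: 14.6
position: [0.4605, 0.2179, 0.1082]
orientation: [[-0.0, 1.0, 0.0], [1.0, 0.0, 0.0], [0.0, 0.0, -1.0]]
ft_force: [0.3, 0.6, -0.2]
gripper_width: 0.07
grasp_force: 0.0
```

Request:
jog_arm --targets '[{"dp":[-1,-0.73,0],"turn":0},{"dp":[-1,0,0],"turn":0},{"dp":[-1,0,0],"turn":0},{"dp":[-1,0,0],"turn":0},{"dp":[-1,0,0],"turn":0}]' --hand 0.8

```text
clock: 15.1
position: [0.446, 0.1171, 0.1073]
orientation: [[-0.0, 1.0, 0.001], [1.0, 0.0, 0.0], [0.0, 0.001, -1.0]]
ft_force: [0.5, 0.3, 0.0]
gripper_width: 0.0685
grasp_force: 0.0
```

Request:
jog_arm --targets '[{"dp":[-1,0,0],"turn":0},{"dp":[-1,0,0],"turn":0},{"dp":[-1,0,0],"turn":0},{"dp":[-0.1,0,0],"turn":0},{"dp":[0,0,0.5],"turn":0}]'

```text
clock: 15.6
position: [0.4466, 0.0559, 0.0974]
orientation: [[0.0, 1.0, 0.002], [1.0, -0.0, 0.0], [0.0, 0.002, -1.0]]
ft_force: [1.0, 1.5, -1.2]
gripper_width: 0.0681
grasp_force: 0.0
```

Request:
jog_arm --targets '[{"dp":[0,0,1],"turn":0},{"dp":[0,0,1],"turn":0},{"dp":[0,0,1],"turn":0},{"dp":[0,0,0.8],"turn":0},{"dp":[0,0,0.4],"turn":0}]'

```text
clock: 16.1
position: [0.4455, 0.0567, 0.0111]
orientation: [[-0.001, 1.0, -0.001], [1.0, 0.001, 0.0], [0.0, -0.001, -1.0]]
ft_force: [-0.8, 0.9, 0.8]
gripper_width: 0.0685
grasp_force: 0.0
```

Request:
jog_arm --targets '[{"dp":[0,0,0],"turn":0},{"dp":[0,0,0],"turn":0},{"dp":[0,0,0],"turn":0},{"dp":[0,0,0],"turn":0},{"dp":[0,0,0],"turn":0}]' --hand 0

```text
clock: 16.6
position: [0.4464, 0.0561, 0.0131]
orientation: [[-0.001, 1.0, 0.001], [1.0, 0.001, 0.0], [0.0, 0.001, -1.0]]
ft_force: [0.5, 0.3, 8.4]
gripper_width: 0.0389
grasp_force: 50.7
```

Request:
jog_arm --targets '[{"dp":[0,0,-0.5],"turn":0},{"dp":[0,0,-1],"turn":0},{"dp":[0,0,-1],"turn":0},{"dp":[0,0,-1],"turn":0},{"dp":[0,0,-1],"turn":0}]'

```text
clock: 17.1
position: [0.4459, 0.0559, 0.1041]
orientation: [[-0.0, 1.0, 0.0], [1.0, 0.0, 0.0], [0.0, 0.0, -1.0]]
ft_force: [0.4, -0.1, -0.6]
gripper_width: 0.0387
grasp_force: 50.4
```

Request:
jog_arm --targets '[{"dp":[-0.57,0.29,-0.4],"turn":0},{"dp":[-1,0.4,0],"turn":0},{"dp":[-1,0.4,0],"turn":0},{"dp":[-1,0.4,0],"turn":0},{"dp":[-1,0.4,0],"turn":0}]'

```text
clock: 17.6
position: [0.4841, -0.0363, 0.1114]
orientation: [[-0.0, 1.0, 0.0], [1.0, 0.0, -0.0], [-0.0, 0.0, -1.0]]
ft_force: [0.9, -0.3, -1.0]
gripper_width: 0.0388
grasp_force: 50.4
```

Request:
jog_arm --targets '[{"dp":[-1,0.4,0],"turn":0},{"dp":[-1,0,0],"turn":0},{"dp":[-1,0,0],"turn":0},{"dp":[-1,0,0],"turn":0},{"dp":[-1,0,0],"turn":0}]'

```text
clock: 18.1
position: [0.4918, -0.1363, 0.1114]
orientation: [[-0.0, 1.0, 0.0], [1.0, 0.0, -0.0], [-0.0, 0.0, -1.0]]
ft_force: [-0.3, 0.5, -0.9]
gripper_width: 0.039
grasp_force: 50.4
```

Request:
jog_arm --targets '[{"dp":[-1,0,0],"turn":0},{"dp":[-1,0,0],"turn":0},{"dp":[-1,0,0],"turn":0},{"dp":[-1,0,0],"turn":0},{"dp":[-1,0,0],"turn":0}]'

```text
clock: 18.6
position: [0.4917, -0.2364, 0.1114]
orientation: [[-0.0, 1.0, 0.0], [1.0, 0.0, -0.0], [-0.0, 0.0, -1.0]]
ft_force: [-0.7, 0.1, -0.9]
gripper_width: 0.0389
grasp_force: 50.4
```

Request:
jog_arm --targets '[{"dp":[-1,0,0],"turn":0},{"dp":[-1,0,0],"turn":0},{"dp":[0,0,0.5],"turn":0},{"dp":[0,0,0.5],"turn":0}]'

```text
clock: 19.0
position: [0.4919, -0.2754, 0.0906]
orientation: [[-0.0, 1.0, 0.0], [1.0, 0.0, -0.0], [-0.0, 0.0, -1.0]]
ft_force: [0.4, -0.3, -1.5]
gripper_width: 0.0387
grasp_force: 50.4
```

Request:
jog_arm --targets '[{"dp":[0,0,1],"turn":0},{"dp":[0,0,1],"turn":0},{"dp":[0,0,0.7],"turn":0},{"dp":[0,0,0.4],"turn":0},{"dp":[0,0,0.12],"turn":0}]'

```text
clock: 19.5
position: [0.4918, -0.2751, 0.0256]
orientation: [[-0.001, 1.0, -0.001], [1.0, 0.001, 0.0], [0.0, -0.001, -1.0]]
ft_force: [-0.4, -0.2, -0.9]
gripper_width: 0.0388
grasp_force: 50.4
```

Request:
jog_arm --targets '[{"dp":[0,0,0],"turn":0},{"dp":[0,0,0],"turn":0},{"dp":[0,0,0],"turn":0},{"dp":[0,0,0],"turn":0}]' --hand 0.75

```text
clock: 19.9
position: [0.4922, -0.2756, 0.0265]
orientation: [[-0.0, 1.0, 0.0], [1.0, 0.0, -0.0], [-0.0, 0.0, -1.0]]
ft_force: [0.0, 0.0, -0.3]
gripper_width: 0.0643
grasp_force: 0.0
```

Request:
jog_arm --targets '[{"dp":[0,0,-0.5],"turn":0},{"dp":[0,0,-1],"turn":0},{"dp":[0,0,-1],"turn":0},{"dp":[0,0,-1],"turn":0},{"dp":[0,0,-1],"turn":0}]'

```text
clock: 20.4
position: [0.492, -0.2755, 0.1178]
orientation: [[-0.0, 1.0, 0.0], [1.0, 0.0, -0.0], [-0.0, 0.0, -1.0]]
ft_force: [0.4, 0.1, 0.3]
gripper_width: 0.0643
grasp_force: 0.0
```

Request:
jog_arm --targets '[{"dp":[1,0.7,0],"turn":0},{"dp":[1,0.7,0],"turn":0},{"dp":[1,0.7,0],"turn":0},{"dp":[1,0.7,0],"turn":0},{"dp":[1,0.7,0],"turn":0}]'

```text
clock: 20.9
position: [0.5625, -0.1746, 0.117]
orientation: [[-0.001, 1.0, 0.001], [1.0, 0.001, -0.0], [-0.0, 0.001, -1.0]]
ft_force: [0.7, -0.4, -1.1]
gripper_width: 0.0641
grasp_force: 0.0
```

Request:
jog_arm --targets '[{"dp":[1,0.7,0],"turn":0},{"dp":[1,0.7,0],"turn":0},{"dp":[1,0.7,0],"turn":0},{"dp":[1,0.7,0],"turn":0},{"dp":[1,0.7,0],"turn":0}]'

```text
clock: 21.4
position: [0.6325, -0.0745, 0.1171]
orientation: [[-0.001, 1.0, 0.001], [1.0, 0.001, -0.0], [-0.0, 0.001, -1.0]]
ft_force: [-0.2, -0.1, 0.1]
gripper_width: 0.0638
grasp_force: 0.0
```

Request:
jog_arm --targets '[{"dp":[0.72,0.48,0],"turn":0},{"dp":[0,0,0.5],"turn":0},{"dp":[0,0,0.6],"turn":0}]'

```text
clock: 21.7
position: [0.6415, -0.0612, 0.0942]
orientation: [[-0.001, 1.0, 0.001], [1.0, 0.001, -0.0], [-0.0, 0.001, -1.0]]
ft_force: [0.2, -1.1, -0.2]
gripper_width: 0.064
grasp_force: 0.0
```

Down to about 0.006: 4.4 units.

Request:
jog_arm --targets '[{"dp":[0,0,1],"turn":0},{"dp":[0,0,1],"turn":0},{"dp":[0,0,1],"turn":0},{"dp":[0,0,0.9],"turn":0},{"dp":[0,0,0.45],"turn":0}]'

```text
clock: 22.2
position: [0.6405, -0.0616, 0.0053]
orientation: [[0.0, 1.0, -0.002], [1.0, -0.0, -0.0], [-0.0, -0.002, -1.0]]
ft_force: [0.1, 1.0, -0.1]
gripper_width: 0.0644
grasp_force: 0.0
```

Request:
jog_arm --targets '[{"dp":[0,0,0],"turn":0},{"dp":[0,0,0],"turn":0},{"dp":[0,0,0],"turn":0},{"dp":[0,0,0],"turn":0},{"dp":[0,0,0],"turn":0}]' --hand 0

```text
clock: 22.7
position: [0.6419, -0.0612, 0.008]
orientation: [[-0.0, 1.0, 0.001], [1.0, 0.0, -0.0], [-0.0, 0.001, -1.0]]
ft_force: [-1.3, 0.2, 7.6]
gripper_width: 0.0334
grasp_force: 50.2
```

Request:
jog_arm --targets '[{"dp":[0,0,-0.5],"turn":0},{"dp":[0,0,-1],"turn":0},{"dp":[0,0,-1],"turn":0},{"dp":[0,0,-1],"turn":0},{"dp":[0,0,-1],"turn":0}]'

```text
clock: 23.2
position: [0.6415, -0.061, 0.0988]
orientation: [[-0.0, 1.0, 0.001], [1.0, 0.0, -0.0], [-0.0, 0.001, -1.0]]
ft_force: [-0.9, -0.5, -0.5]
gripper_width: 0.0336
grasp_force: 49.9
```

Request:
jog_arm --targets '[{"dp":[-1,-0.3,-0.3],"turn":0},{"dp":[-1,-0.3,0],"turn":0},{"dp":[-1,-0.3,0],"turn":0},{"dp":[-1,-0.3,0],"turn":0},{"dp":[-1,-0.3,0],"turn":0}]'

```text
clock: 23.7
position: [0.6114, -0.1618, 0.104]
orientation: [[-0.0, 1.0, 0.001], [1.0, 0.0, -0.0], [-0.0, 0.001, -1.0]]
ft_force: [0.5, -0.5, -0.8]
gripper_width: 0.0335
grasp_force: 49.9
```

Request:
jog_arm --targets '[{"dp":[-1,-0.3,0],"turn":0},{"dp":[-1,-0.3,0],"turn":0},{"dp":[-1,-0.3,0],"turn":0},{"dp":[-1,-0.3,0],"turn":0},{"dp":[-1,-0.25,0],"turn":0}]'

```text
clock: 24.2
position: [0.5823, -0.2619, 0.104]
orientation: [[-0.0, 1.0, 0.0], [1.0, 0.0, -0.0], [-0.0, 0.0, -1.0]]
ft_force: [-0.3, -0.2, -0.9]
gripper_width: 0.0334
grasp_force: 49.9
```

Request:
jog_arm --targets '[{"dp":[-0.93,0,0],"turn":0},{"dp":[0,0,0.4],"turn":0},{"dp":[0,0,0.6],"turn":0}]'

```text
clock: 24.5
position: [0.5829, -0.2797, 0.0835]
orientation: [[-0.0, 1.0, 0.001], [1.0, 0.0, -0.0], [-0.0, 0.001, -1.0]]
ft_force: [-1.0, 0.5, -1.6]
gripper_width: 0.0333
grasp_force: 49.9
```

Request:
jog_arm --targets '[{"dp":[0,0,1],"turn":0},{"dp":[0,0,1],"turn":0},{"dp":[0,0,0.6],"turn":0},{"dp":[0,0,0.4],"turn":0},{"dp":[0,0,0.1],"turn":0}]'

```text
clock: 25.0
position: [0.5825, -0.2792, 0.0205]
orientation: [[-0.001, 1.0, -0.001], [1.0, 0.001, 0.0], [0.0, -0.001, -1.0]]
ft_force: [0.1, -0.1, -0.3]
gripper_width: 0.0334
grasp_force: 49.9
```

Request:
jog_arm --targets '[{"dp":[0,0,0],"turn":0},{"dp":[0,0,0],"turn":0},{"dp":[0,0,0],"turn":0},{"dp":[0,0,0],"turn":0}]' --hand 0.7

```text
clock: 25.4
position: [0.5828, -0.2797, 0.0216]
orientation: [[-0.0, 1.0, 0.001], [1.0, 0.0, -0.0], [-0.0, 0.001, -1.0]]
ft_force: [-0.4, -0.9, -1.2]
gripper_width: 0.0599
grasp_force: 0.0
```

Request:
jog_arm --targets '[{"dp":[0,0,-0.5],"turn":0},{"dp":[0,0,-1],"turn":0},{"dp":[0,0,-1],"turn":0},{"dp":[0,0,-1],"turn":0},{"dp":[0,0,-1],"turn":0}]'

```text
clock: 25.9
position: [0.5826, -0.2797, 0.1129]
orientation: [[-0.0, 1.0, 0.001], [1.0, 0.0, -0.0], [-0.0, 0.001, -1.0]]
ft_force: [-0.3, -1.0, 0.5]
gripper_width: 0.0597
grasp_force: 0.0
```

Request:
jog_arm --targets '[{"dp":[0,0,-1],"turn":0},{"dp":[1,0.2,0],"turn":0},{"dp":[1,0.2,0],"turn":0},{"dp":[1,0.2,0],"turn":0},{"dp":[1,0.2,0],"turn":0}]' --hand 1

```text
clock: 26.4
position: [0.5988, -0.1989, 0.1321]
orientation: [[-0.0, 1.0, 0.001], [1.0, 0.0, -0.0], [-0.0, 0.001, -1.0]]
ft_force: [0.5, -0.8, -0.6]
gripper_width: 0.0853
grasp_force: 0.0
```

Request:
jog_arm --targets '[{"dp":[1,0.2,0],"turn":0},{"dp":[1,0.2,0],"turn":0},{"dp":[1,0.2,0],"turn":0},{"dp":[1,0.2,0],"turn":0},{"dp":[1,0.2,0],"turn":0}]'

```text
clock: 26.9
position: [0.6187, -0.0988, 0.132]
orientation: [[-0.0, 1.0, 0.001], [1.0, 0.0, -0.0], [-0.0, 0.001, -1.0]]
ft_force: [0.0, -0.4, 0.3]
gripper_width: 0.0852
grasp_force: 0.0
```

Request:
jog_arm --targets '[{"dp":[1,0.2,0],"turn":0},{"dp":[1,0.2,0],"turn":0},{"dp":[1,0.2,0],"turn":0},{"dp":[1,0.2,0],"turn":0},{"dp":[1,0.2,0],"turn":0}]'

```text
clock: 27.4
position: [0.6387, 0.0013, 0.132]
orientation: [[-0.0, 1.0, 0.001], [1.0, 0.0, 0.0], [0.0, 0.001, -1.0]]
ft_force: [0.1, -0.8, 0.1]
gripper_width: 0.0857
grasp_force: 0.0
```

Request:
jog_arm --targets '[{"dp":[1,0.15,0],"turn":0},{"dp":[1,0,0],"turn":0},{"dp":[0.66,0,0],"turn":0},{"dp":[0,0,0.5],"turn":0},{"dp":[0,0,1],"turn":0}]'

```text
clock: 27.9
position: [0.6421, 0.0529, 0.1017]
orientation: [[-0.0, 1.0, 0.002], [1.0, 0.0, -0.001], [-0.001, 0.002, -1.0]]
ft_force: [-0.0, 0.4, -0.2]
gripper_width: 0.0854
grasp_force: 0.0
```

Request:
jog_arm --targets '[{"dp":[0,0,1],"turn":0},{"dp":[0,0,1],"turn":0},{"dp":[0,0,1],"turn":0},{"dp":[0,0,0.6],"turn":0},{"dp":[0,0,0.35],"turn":0}]'

```text
clock: 28.4
position: [0.6411, 0.0527, 0.0211]
orientation: [[0.0, 1.0, -0.001], [1.0, -0.0, -0.001], [-0.001, -0.001, -1.0]]
ft_force: [-0.0, 0.0, -0.3]
gripper_width: 0.0854
grasp_force: 0.0
```

Request:
jog_arm --targets '[{"dp":[0,0,0],"turn":0},{"dp":[0,0,0],"turn":0},{"dp":[0,0,0],"turn":0},{"dp":[0,0,0],"turn":0},{"dp":[0,0,0],"turn":0}]' --hand 0

```text
clock: 28.9
position: [0.6419, 0.0536, 0.0233]
orientation: [[-0.001, 1.0, 0.001], [1.0, 0.001, -0.0], [-0.0, 0.001, -1.0]]
ft_force: [-2.4, -0.6, 10.4]
gripper_width: 0.0363
grasp_force: 49.2
```

Request:
jog_arm --targets '[{"dp":[0,0,-0.2],"turn":0},{"dp":[0,0,-0.3],"turn":0},{"dp":[0,0,0],"turn":0}]'

```text
clock: 29.2
position: [0.6419, 0.0536, 0.0332]
orientation: [[-0.0, 1.0, 0.001], [1.0, 0.0, -0.0], [-0.0, 0.001, -1.0]]
ft_force: [0.5, 0.4, -1.0]
gripper_width: 0.036
grasp_force: 49.4
```

```bash
python3 - <<'E'
from m import *
for n in("top","scene"):
    im,d,c=grab(n); cv2.imwrite(f"pics/{n}1.png",im); np.savez(f"{n}1.npz",im=im,d=d,K=c[0],k1=c[1],M=c[2])
    if n=="top":parts(d,c,dict(square=START["square"]))
E
```

```text
Traceback (most recent call last):
  File "m.py", line 19, in parts
    i=min([j for j in range(1,nl) if st[j,4]>20],key=lambda j:np.hypot(*(ce[j]-w)))
ValueError: min() iterable argument is empty
```

The arm hides the square nut from above, so that script stopped before taking the scene picture. Taking it now.

```bash
python3 - <<'E'
from m import *
im,d,c=grab("scene"); cv2.imwrite("pics/scene1.png",im[150:400,80:540])
E
```

```text
(no output)
```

View pics/scene1.png

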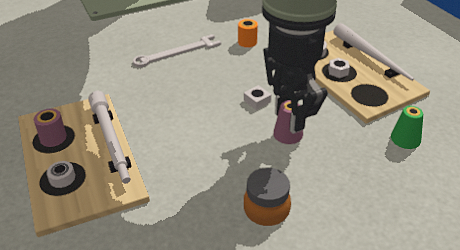

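The scene crop shows the cone held upright at about (288,120). The drum (48,130) and narrow flange (62,175) sit on their marks, and so does the hex (338,68). Carrying the cone to the far mark.

Request:
jog_arm --targets '[{"dp":[0,0,-0.5],"turn":0},{"dp":[0,0,-1],"turn":0},{"dp":[0,0,-1],"turn":0},{"dp":[0,0,-0.9],"turn":0},{"dp":[0,0,-0.3],"turn":0}]'

```text
clock: 29.8
position: [0.6421, 0.0536, 0.1083]
orientation: [[-0.0, 1.0, 0.002], [1.0, 0.0, 0.0], [0.0, 0.002, -1.0]]
ft_force: [0.1, -0.5, -1.1]
gripper_width: 0.0362
grasp_force: 49.5
```

Request:
jog_arm --targets '[{"dp":[0.5,0,0],"turn":0},{"dp":[1,0,0],"turn":0},{"dp":[1,-0.25,0],"turn":0},{"dp":[1,-0.25,0],"turn":0},{"dp":[1,-0.25,0],"turn":0}]'

```text
clock: 30.3
position: [0.6256, 0.1452, 0.105]
orientation: [[-0.001, 1.0, -0.002], [1.0, 0.001, -0.0], [-0.0, -0.002, -1.0]]
ft_force: [0.9, 0.5, -1.0]
gripper_width: 0.0363
grasp_force: 49.5
```

Request:
jog_arm --targets '[{"dp":[1,-0.25,0],"turn":0},{"dp":[1,0,0],"turn":0},{"dp":[1,0,0],"turn":0},{"dp":[0.8,0,0],"turn":0},{"dp":[0.5,0,0],"turn":0}]'

```text
clock: 30.8
position: [0.621, 0.2314, 0.1056]
orientation: [[-0.002, 1.0, -0.001], [1.0, 0.002, 0.0], [0.0, -0.001, -1.0]]
ft_force: [0.8, -1.1, -1.3]
gripper_width: 0.0362
grasp_force: 49.5
```

Request:
jog_arm --targets '[{"dp":[0,0,0.3],"turn":0},{"dp":[0,0,0.7],"turn":0},{"dp":[0,0,0.7],"turn":0},{"dp":[0,0,0.7],"turn":0},{"dp":[0,0,0.3],"turn":0}]'

```text
clock: 31.3
position: [0.6207, 0.2288, 0.0499]
orientation: [[0.0, 1.0, -0.002], [1.0, -0.0, -0.001], [-0.001, -0.002, -1.0]]
ft_force: [-0.4, 0.7, -0.1]
gripper_width: 0.0363
grasp_force: 49.5
```

Request:
jog_arm --targets '[{"dp":[0,0,0.3],"turn":0},{"dp":[0,0,0.2],"turn":0},{"dp":[0,0,0],"turn":0}]'

```text
clock: 31.6
position: [0.6213, 0.2295, 0.0417]
orientation: [[-0.001, 1.0, -0.0], [1.0, 0.001, -0.0], [-0.0, -0.0, -1.0]]
ft_force: [-0.0, 0.5, -1.7]
gripper_width: 0.0364
grasp_force: 49.5
```

Request:
jog_arm --targets '[{"dp":[0,0,0.2],"turn":0},{"dp":[0,0,0.1],"turn":0},{"dp":[0,0,0],"turn":0}]'

```text
clock: 31.9
position: [0.6213, 0.2296, 0.0359]
orientation: [[-0.0, 1.0, -0.0], [1.0, 0.0, -0.0], [-0.0, -0.0, -1.0]]
ft_force: [-0.1, -0.3, -1.3]
gripper_width: 0.0364
grasp_force: 49.5
```

Request:
jog_arm --targets '[{"dp":[0,0,0],"turn":0},{"dp":[0,0,0],"turn":0},{"dp":[0,0,0],"turn":0},{"dp":[0,0,0],"turn":0}]' --hand 0.75

```text
clock: 32.3
position: [0.6214, 0.2296, 0.0362]
orientation: [[-0.001, 1.0, 0.0], [1.0, 0.001, -0.0], [-0.0, 0.0, -1.0]]
ft_force: [0.2, -0.6, 0.2]
gripper_width: 0.0642
grasp_force: 0.0
```

Request:
jog_arm --targets '[{"dp":[0,0,-0.5],"turn":0},{"dp":[0,0,-1],"turn":0},{"dp":[0,0,-1],"turn":0},{"dp":[0,0,-1],"turn":0},{"dp":[0,0,-1],"turn":0}]'

```text
clock: 32.8
position: [0.6214, 0.2296, 0.1278]
orientation: [[-0.0, 1.0, 0.001], [1.0, 0.0, 0.0], [0.0, 0.001, -1.0]]
ft_force: [-0.6, -0.6, 0.2]
gripper_width: 0.0641
grasp_force: 0.0
```

Request:
jog_arm --targets '[{"dp":[-1,-1,-1],"turn":0},{"dp":[-1,-1,-1],"turn":0},{"dp":[-1,-1,-1],"turn":0},{"dp":[-1,-1,-1],"turn":0},{"dp":[-1,-1,-1],"turn":0}]'

```text
clock: 33.3
position: [0.5205, 0.1287, 0.2276]
orientation: [[-0.0, 1.0, 0.001], [1.0, 0.0, 0.0], [0.0, 0.001, -1.0]]
ft_force: [0.9, -0.7, 0.5]
gripper_width: 0.0642
grasp_force: 0.0
```

```bash
python3 - <<'E'
from m import *
im,d,c=grab("top"); cv2.imwrite("pics/top2.png",im); np.savez("top2.npz",im=im,d=d,K=c[0],k1=c[1],M=c[2])
im,d,c=grab("scene"); cv2.imwrite("pics/scene2.png",im)
E
```

```text
(no output)
```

View pics/top2.png

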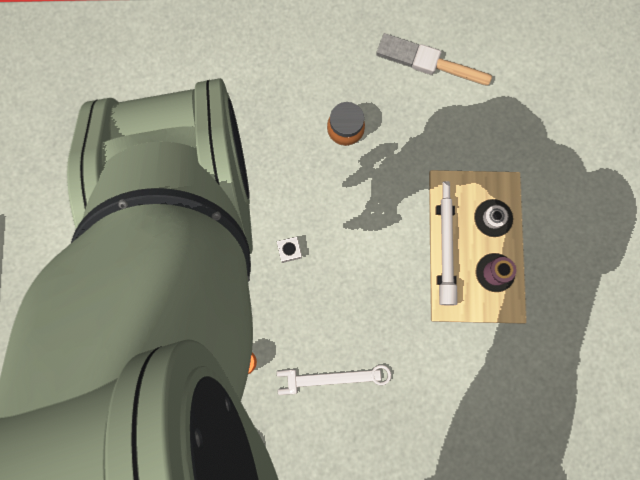

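View pics/scene2.png

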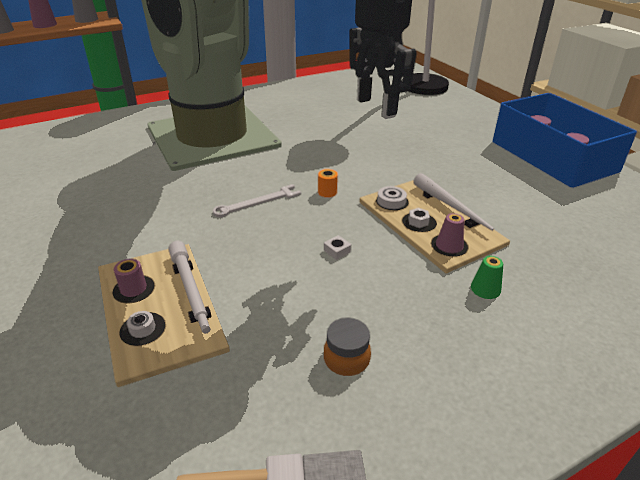

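The scene view shows all five parts upright on their marks, with the square nut and jar in place. I swing the arm aside to measure the tapered board, where the arm hides the parts from above.

Request:
jog_arm --targets '[{"dp":[-1,-0.5,0],"turn":0},{"dp":[-1,-0.5,0],"turn":0},{"dp":[-1,-0.5,0],"turn":0},{"dp":[-1,0,0],"turn":0},{"dp":[-1,0,0],"turn":0}]'

```text
clock: 33.9
position: [0.4915, 0.029, 0.2266]
orientation: [[-0.001, 1.0, 0.001], [1.0, 0.001, 0.0], [0.0, 0.001, -1.0]]
ft_force: [0.4, -0.1, -0.8]
gripper_width: 0.0643
grasp_force: 0.0
```

Request:
jog_arm --targets '[{"dp":[-1,0,0],"turn":0},{"dp":[-1,0,0],"turn":0},{"dp":[-1,0,0],"turn":0},{"dp":[-1,0,0],"turn":0},{"dp":[-1,0,0],"turn":0}]'

```text
clock: 34.4
position: [0.4917, -0.0711, 0.2265]
orientation: [[-0.001, 1.0, 0.0], [1.0, 0.001, -0.0], [-0.0, 0.0, -1.0]]
ft_force: [0.3, 1.0, -0.1]
gripper_width: 0.0641
grasp_force: 0.0
```

```bash
python3 - <<'E'
from m import *
im,d,c=load("top2"); parts(d,c,dict(drum=(502,270,.056),narrow=(496,215,.030),square=START["square"],jar=START["jar"]))
im,d,c=grab("top"); parts(d,c,dict(cone=(180,193,.068),hex=(186,248,.030),wide=(188,296,.030)))
E
```

```text
drum mec [ 0.491  -0.2747  0.0401] bbox [ 0.4912 -0.2747] [0.0392 0.0397] z 0.05726234870887448 531 minrect ((491.30865478515625, -274.3688049316406), (38.00953674316406, 39.20733642578125), 25.076114654541016)
narrow mec [ 0.5814 -0.2785  0.0365] bbox [ 0.5817 -0.2784] [0.0355 0.0357] z 0.0312025183627328 391 minrect ((581.5126342773438, -278.3211669921875), (34.749691009521484, 34.812625885009766), 68.55885314941406)
square mec [0.5374 0.056  0.0463] bbox [0.5374 0.056 ] [0.0394 0.0384] z 0.01889673805346792 447 minrect ((537.8104248046875, 56.541343688964844), (34.94117736816406, 33.700531005859375), 12.57375431060791)
jar mec [ 0.7464 -0.0427  0.0576] bbox [ 0.7461 -0.0424] [0.0562 0.0542] z 0.05073030678940532 914 minrect ((746.0921020507812, -42.34673309326172), (53.95423889160156, 56.257896423339844), 88.27641296386719)
cone mec [0.6201 0.23   0.0327] bbox [0.6195 0.2299] [0.0302 0.0313] z 0.06842315868886861 326 minrect ((619.4238891601562, 229.83267211914062), (31.194942474365234, 30.192026138305664), 87.317626953125)
hex mec [0.5402 0.2229 0.0404] bbox [0.5402 0.2229] [0.0344 0.0393] z 0.030601548042531013 410 minrect ((539.6755981445312, 222.87559509277344), (35.11368942260742, 38.09506607055664), 62.028141021728516)
wide mec [0.4604 0.2172 0.0568] bbox [0.4601 0.217 ] [0.0554 0.0545] z 0.030909573282701663 990 minrect ((459.9403381347656, 217.16336059570312), (55.2237434387207, 54.61909866333008), 70.51271057128906)
```

All five parts are within about 2 mm of their mark centres and at the right heights. The square nut and jar have not moved, and the gripper is clear.

```bash
python3 -c "
from bench import ctrl
print(ctrl.finish_job())"
```

```text
the job is handed in; nothing more can be done
None
```

Both kits are made up and handed in at about 34 s on the robot's clock: all five parts sit upright within about 2 mm of their mark centres, and the square nut and jar have not moved (the hand-in returned no verdict).

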